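# Bolt and level the battery stand's shelf

### The job

Slide the stand's barrel bolt fully home into its keeper, and only then level the shelf: turn its levelling foot until the spirit level's bubble stands centred between the two ring marks while you press the level's flat end down so that the sprung shelf is fully seated. The bubble counts only while the shelf is pressed down; finish while still pressing the level firmly but without excess, bubble centred, holding that push, and leave the other things on the bench where they are.

Things in the scene. Friction and masses are not known exactly. Their poses are not given: they have to be found in the camera images.
- stand: Aluminium stand fixed to the bench: base plate 150 x 430 x 12 mm. Origin: centre of its underside; x across, y along the long side from the bolt (-y end) to the levelling foot (+y end), z up. The shelf (120 mm across, top 70 mm above the bench) is hinged at y -105 mm near the bolt and lifts about the stand's x axis. All parts below lie on the line x = 0.
- bolt (a joint): Travel of the steel barrel bolt in m: 0 drawn back, 0.035 fully home in the keeper; grows as it slides along the stand's +y. It resists with about 2.5 N and stays where it is left. It may start partly slid.
- bolt_knob (a point): Top of the bolt's upright steel knob, a round stud 12 mm thick standing free for about 28 mm below this point, above saddles whose tops are 30 mm below it. It travels with the bolt. The keeper staple on the shelf starts 34 mm beyond the stud's home position; the staple's top is 25 mm below this point.
- foot_grip (a point): On the axis of the levelling foot's black wing knob (+y end of shelf), at grip height: the wing is an upright bar 50 long, 14 thick, from 16 mm below to 10 mm above this point; its x axis runs along the wing. Clockwise from above raises that end of the shelf (18 mm a turn). Needs 0.1 N m, stays where left; the level setting is 0.4 to 1.1 rad clockwise of the start, with 1 rad to spare beyond.
- foot_wing (a point): Point at one end of the wing, 23 mm from the knob's axis at the same height; shows how far the foot has turned.
- level_press (a point): Middle of the flat top face (53 x 24 mm, long side along the stand's y) at the +y end of the grey spirit level, which is fastened on the shelf, 173 x 24 x 36 mm high; press straight down here. About 5 N here seats the shelf; further force does not move it. The wing knob's axis is 107 mm further along +y.
- vial_mid (a point): Middle of the level's yellow-green vial, midway between its two black ring marks (20 mm apart); its y axis runs along the vial towards the foot.
- bubble (a point): Middle of the white bubble, 16 mm long, which shifts along the vial towards the higher end; centred when at vial_mid; it takes 2 s to settle. With the shelf seated it shifts 8 mm towards the foot for each rad that the foot is turned clockwise; released, the sprung shelf lifts and it stands some 9 mm further to the foot's side.
- shelf (a joint): Lift of the sprung shelf off its seat in rad: 0 seated (pressed down on its foot), 0.011 released (about 3 mm at the foot).
- can: Steel spray can, 66 mm wide, about 150 mm tall, origin under it: bystander, leave it alone.
- driver: Screwdriver lying on the bench, origin under it: bystander, leave it alone.
- bracket: Steel angle bracket 50 x 110 x 33 mm lying on the bench, origin under it: bystander, leave it alone.

How it is judged:
By the outcome, as a careful person would: the job done as asked, in the order asked, and still so for the second after the job is handed in, while the arm keeps its last pose, push and grip.
It also fails if it takes over 72 s, if anything falls off the work surface, if the arm or the gripper's body presses on something with over 40 N, if the wrist force passes 120 N, or if a joint passes its speed limit or range.

### The arm

A 7-joint arm with a two-finger parallel gripper is mounted at the origin on the work surface. World frame = base frame: x ahead of the robot, y to its left, z up, the work surface at z = 0. Lengths are in mm, angles in rad, forces in N, time in s.
With the tool pointing down it reaches from about 400 to 900 mm from the base axis. Payload 5.6 kg.
Tool frame: the origin (TCP) lies at the very end of the fingers, on their centre line; the grasp point (between the pads) lies 19 mm behind it; x points along the fingers, y is the direction in which the jaws open and shut, and the axes are right-handed (so a half turn about x gives the same grasp; the last joint's range is limited). The gripper opens to 92 mm and grips with 3 to 60 N. Pads are 20 mm wide; open, the fingers measure 128 mm over their backs; the gripper's body (75 mm by 189 mm) begins 69 mm behind the grasp point.
Start: joints at [-1.275, 0.468, -0.012, 1.603, 0.006, 1.071, -0.056], TCP at [216.072, 613.043, 214.592] pointing down, gripper open.
Joint ranges: [-2.53, 2.53], [-0.31, 2.02], [-1.57, 1.55], [0.28, 2.44], [-1.29, 4.43], [0.15, 1.84], [-2.92, 2.92]. Speed limits (rad/s): [2.57, 2.57, 3.14, 3.14, 3.14, 3.14, 3.14].

### API

Orientations are given as a unit quaternion [x, y, z, w].
In Python, from workcell import * gives the robot as it stands.
- The arm moves only by the tool jog_arm, never from a script. Its argument "increments" is a list of rows, each a list of 7 numbers: the turn, a rotation vector about the tool's x, y, z normalised to -1 to 1, where 1 is 60 degrees, then the shift along the tool's x, y, z normalised to -1 to 1, where 1 is 0.3 m, then the closure, from 0 (fully open) to 1 (shut). A call has 1 to 12 rows; each row is the pose to reach, as a shift and turn from the pose commanded when the call began, along the tool's axes at that moment; what a row does not reach only later rows make up. A row lasts 1/8 s, in which the tool goes at most 62.5 mm and 10.7 degrees, less where a joint would pass 70% of its speed; a pose out of reach is approached as far as the arm can. A call with a number of a shift or a turn outside -1 to 1 is refused whole. A call with a gripper value outside its range is refused whole. The fingers move at their own pace and stop on an object; "grip_force" is the grip in N (left out, the last holds). Time passes only in rows, so rows that repeat a pose let the fingers close. It gives the time, the measured TCP pose, the force and the opening at its end, in the units of the state.
- get_state(): the state, without advancing time (a new reading comes with each control period).
- snapshot(name): name is "scene" or "top"; returns (picture, depth): 480x640x3 uint8, red, green, blue; 480x640 float32, mm along the optical axis (not along the pixel's ray), 0 where there is no reading.
- camera_model(name): a dict with "camera_matrix" (3x3 intrinsics, pixels), "eye" and "attitude" of the camera in the world. Camera axes: x right, y down, z forward; pixel columns grow to the right and rows downward; lengths in mm; the calibration is good to about 2 mm. A picture is of the moment at which its call begins. camera_model takes no time and is no camera call.
- finish_job(): hands the job in, once; it reports no verdict.
The state is a dict: "t": time; "joint_positions": joint angles; "qvel": joint speeds; "joint_torque": joint torques, N m; "tool_pos": TCP position; "ee_rot": TCP orientation; "contact_force": force on the tool from outside, world axes, zero at the start; "torque": the same for the moment, N m; "gripper_width": finger opening in mm.
Only numpy, scipy, OpenCV 4.12 (cv2) and the standard library are available. Lean on these libraries where they do the work, as an engineer would, in place of code of your own. Each camera call takes 0.05 s, during which the arm holds its last target. There are 200 camera calls.

## Working session

There is one attempt and no reset: what is moved stays moved. The work goes in short steps, Python scripts to look and compute and a tool call to move; the robot and the scene stay as the last step left them, time stands still between calls to the robot, and variables do not carry over. Pictures are saved under pics/ and viewed, about 8 in all and at most 12, crops included, and the job is handed in when it is done.

Besides the shell and the picture viewer there is one more tool, called by a JSON object that holds its "method" and its "body". jog_arm: Moves the arm, as the interface text tells. Its arguments: {"type":"object","properties":{"increments":{"type":"array","items":{"type":"array","items":{"type":"number","minimum":-1,"maximum":1}}},"grip_force":{"type":"number"}},"required":["increments"]}

```bash
mkdir -p pics; ls; cat > h.py <<'E'
from workcell import *
import numpy as np, cv2
from scipy.spatial.transform import Rotation as R
def cam(n):
    m=camera_model(n); a=np.array(m["attitude"],float)
    Rm=R.from_quat(a).as_matrix() if a.size==4 else a.reshape(3,3)
    return np.array(m["camera_matrix"]),np.array(m["eye"],float),Rm
def ray(n,u,v):
    K,e,Rm=cam(n); return e,Rm@np.linalg.inv(K)@np.array([u,v,1.])
def onz(n,u,v,z):
    e,d=ray(n,u,v); return e+d*(z-e[2])/d[2]
def proj(n,p):
    K,e,Rm=cam(n); q=K@Rm.T@(np.array(p)-e); return q[:2]/q[2]
def deep(n,dep,u,v):
    e,d=ray(n,u,v); return e+d*dep[int(round(v)),int(round(u))]
def save(name,im): cv2.imwrite(f"pics/{name}.png",cv2.cvtColor(im,cv2.COLOR_RGB2BGR))
E
python3 - <<'E'
from h import *
for n in ("scene","top"):
    m=camera_model(n); print(n,m)
    p,d=snapshot(n); save(n+"0",p); np.save(n+"0.npy",d)
print(get_state())
E
```

```text
pics
scene {'camera_matrix': array([[449.24007258,   0.        , 314.4362253 ],
       [  0.        , 449.24007258, 238.1401925 ],
       [  0.        ,   0.        ,   1.        ]]), 'eye': array([ 858.75608178, -602.58255818,  927.73782636]), 'attitude': array([ 0.89349338,  0.29000637, -0.09624948, -0.32909256])}
top {'camera_matrix': array([[596.55447566,   0.        , 313.00944096],
       [  0.        , 596.55447566, 239.60986287],
       [  0.        ,   0.        ,   1.        ]]), 'eye': array([ 227.67218418,   -3.76721968, 1660.78354465]), 'attitude': array([ 0.71034753, -0.69902106,  0.06466185, -0.05093911])}
{'t': 0.1, 'joint_positions': array([-1.27500402,  0.46833011, -0.01158604,  1.60348141,  0.00599651,
        1.07141913, -0.05630315]), 'qvel': array([ 0.00202153, -0.0024877 , -0.00091397, -0.00106168, -0.00059648,
        0.00188021,  0.0010002 ]), 'joint_torque': array([ 7.09822016e-04, -5.21644306e+01, -1.26085625e-02, -2.44364923e+01,
       -5.68131683e-02,  1.41438452e-02,  6.06113372e-05]), 'tool_pos': array([215.92901388, 612.54595902, 213.72974593]), 'ee_rot': array([ 0.11867407,  0.69703405, -0.11980303,  0.69692699]), 'contact_force': array([ 0.55788693, -0.2996493 , -0.38637548]), 'torque': array([-0.00805465, -0.00127985, -0.00839063]), 'gripper_width': 92.12842031337557}
```

View pics/scene0.png

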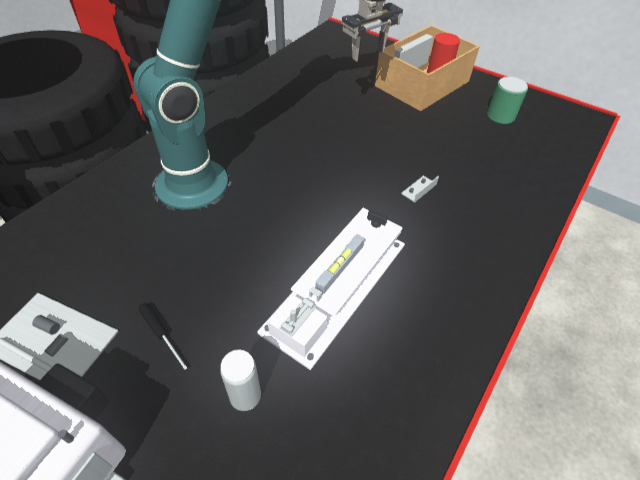

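View pics/top0.png

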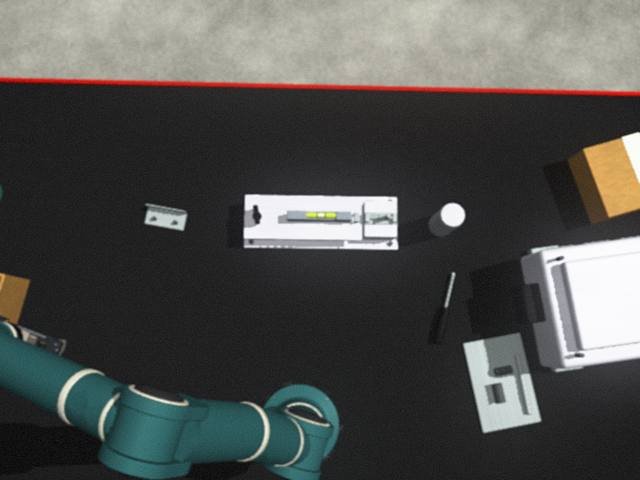

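The scene view shows the stand with the foot's wing at about (377,220), the level from (318,285) to (362,240) and the bolt near (297,318). In the top view the wing is at (257,214), the level spans columns 287–351 and the bolt is near (375,217). I'll enlarge both views.

```bash
python3 - <<'E'
from h import *
a=cv2.imread("pics/scene0.png")[200:370,250:410]; b=cv2.imread("pics/top0.png")[185:255,235:405]
a=cv2.resize(a,None,fx=3.5,fy=3.5,interpolation=cv2.INTER_CUBIC)
cv2.imwrite("pics/c0.png",a)
b=cv2.resize(b,None,fx=4.7,fy=4.7,interpolation=cv2.INTER_CUBIC);cv2.imwrite("pics/c1.png",b)
p=cv2.cvtColor(cv2.imread("pics/top0.png"),cv2.COLOR_BGR2HSV)
q=cv2.cvtColor(cv2.imread("pics/scene0.png"),cv2.COLOR_BGR2HSV)
d={"top":np.load("top0.npy"),"scene":np.load("scene0.npy")}
for n,h,(r0,r1,c0,c1) in (("top",p,(185,255,235,405)),("scene",q,(200,370,250,410))):
    m=cv2.inRange(h,(22,90,80),(45,255,255)); M=np.zeros_like(m); M[r0:r1,c0:c1]=m[r0:r1,c0:c1]
    ys,xs=np.nonzero(M); print(n,"vial",xs.mean(),ys.mean(),cv2.minAreaRect(np.c_[xs,ys].astype(np.float32)), deep(n,d[n],np.median(xs),np.median(ys)))
# stand outline in top: white area at shelf/base
for n,uv in (("top",[(257,214),(270,200),(290,245),(300,216),(345,216)]),("scene",[(377,220),(325,281),(355,243)])):
    for u,v in uv: print(n,u,v,deep(n,d[n],u,v).round(1))
m=(p[:,:,2]>150).astype(np.uint8); m[:180]=0;m[260:]=0;m[:,:230]=0;m[:,410:]=0
c=max(cv2.findContours(m,0,2)[0],key=cv2.contourArea); r=cv2.minAreaRect(c); print(r); print([onz("top",u,v,12).round(1) for u,v in cv2.boxPoints(r)])
E
```

```text
top vial 321.1788617886179 215.08130081300814 ((321.0, 215.0), (4.0, 28.0), 90.0) [551.74907609 -57.85309679 105.04858719]
scene vial 339.546875 260.7109375 ((339.62066650390625, 260.4482727050781), (5.519870281219482, 28.304018020629883), 40.23635482788086) [555.78384979 -53.0830039  103.52405633]
top 257 214 [549.8 117.1 111.9]
top 270 200 [597.5  86.   72.5]
top 290 245 [484.8  30.3   5.8]
top 300 216 [548.7   3.3 101.3]
top 345 216 [ 549.9 -116.4  106.2]
scene 377 220 [557.3 115.2  99.6]
scene 325 281 [ 560.  -118.   106.4]
scene 355 243 [555.   14.6 105.5]
((320.74591064453125, 221.63946533203125), (153.30715942382812, 53.295921325683594), 0.8882354497909546)
[array([475.6, 159.2,  12. ]), array([628.2, 161.9,  12. ]), array([ 629.7, -273.3,   12. ]), array([ 476.4, -269.6,   12. ])]
```

View pics/c0.png

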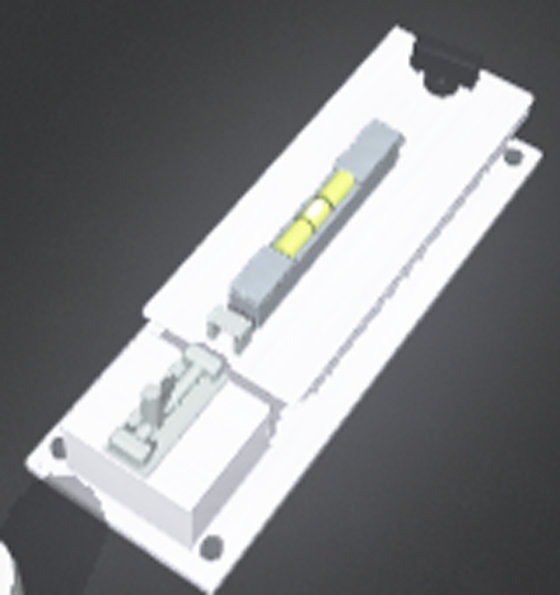

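View pics/c1.png

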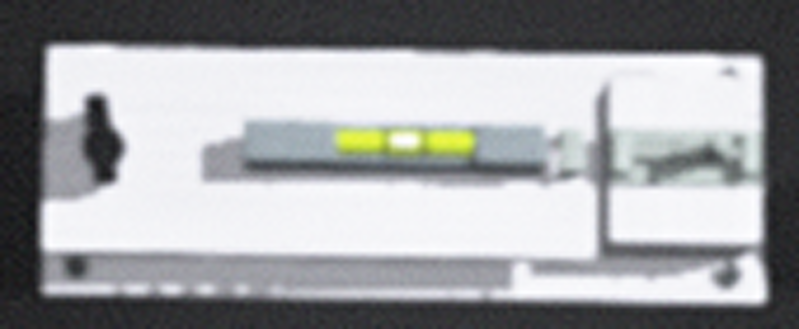

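The crops show the wing roughly along world x, the level along the stand, the stud top at scene pixel (293.7,310) and the bolt partly back. The bubble is near centred while the shelf is released. Next I'll work out positions in the stand frame.

```bash
python3 - <<'E'
from h import *
ds=np.load("scene0.npy"); dt=np.load("top0.npy")
for u,v in [(293,309),(294,310),(293,313),(292,318),(286,326)]: print("stud",u,v,deep("scene",ds,u,v).round(1))
e,d=ray("scene",293.7,310); t=(552-e[0])/d[0]; print("knobtop on x=552",e+d*t)
for u in range(372,392,3): print("top",u,[deep("top",dt,u,v).round(0).tolist() for v in (215,217,219)])
# wing by depth/darkness in top
h=cv2.cvtColor(cv2.imread("pics/top0.png"),cv2.COLOR_BGR2HSV)[:,:,2]
P=[]
for v in range(195,235):
  for u in range(248,268):
    if h[v,u]<60: P.append(onz("top",u,v,104))
P=np.array(P); c=P.mean(0); w,V=np.linalg.eigh(np.cov(P[:,:2].T)); print("wing",len(P),c,V[:,1],np.degrees(np.arctan2(V[1,1],V[0,1])),P.min(0),P.max(0))
print("level ends",onz("top",287.1,215,106),onz("top",351,215.5,106), "can",deep("top",dt,452,214),deep("scene",ds,238,365))
print("vial",onz("top",321,215,105),onz("scene",339.6,260.5,105))
s=get_state(); print(R.from_quat(s["ee_rot"]).as_matrix().round(3))
E
```

```text
stud 293 309 [ 532.8 -200.1   70.9]
stud 294 310 [ 555.1 -224.4  121.3]
stud 293 313 [ 555.7 -228.8  115.9]
stud 292 318 [ 556.9 -234.1  104.1]
stud 286 326 [ 552.9 -249.9   89.2]
knobtop on x=552 [ 552.         -221.52917813  114.3984442 ]
top 372 [[560.0, -192.0, 75.0], [553.0, -191.0, 87.0], [549.0, -192.0, 77.0]]
top 375 [[561.0, -200.0, 74.0], [552.0, -198.0, 90.0], [550.0, -201.0, 73.0]]
top 378 [[562.0, -209.0, 69.0], [553.0, -207.0, 85.0], [228.0, -4.0, 1661.0]]
top 381 [[561.0, -217.0, 74.0], [552.0, -214.0, 94.0], [548.0, -215.0, 84.0]]
top 384 [[561.0, -225.0, 76.0], [553.0, -223.0, 86.0], [548.0, -223.0, 85.0]]
top 387 [[553.0, -227.0, 116.0], [550.0, -229.0, 105.0], [547.0, -230.0, 93.0]]
top 390 [[551.0, -234.0, 125.0], [554.0, -240.0, 85.0], [549.0, -240.0, 84.0]]
wing 63 [549.60760817 119.93614592 104.        ] [-0.98355223 -0.18062397] -169.59389372748976 [529.69651841 112.1671723  104.        ] [573.05587621 126.25284736 104.        ]
level ends [549.76872059  37.63158948 106.        ] [ 551.58494326 -132.44069256  106.        ] can [ 551.09975161 -391.34887587  150.92299872] [ 553.46141516 -390.00098748  149.81770508]
vial [551.65972947 -52.52735237 105.        ] [554.12477934 -50.32500671 105.        ]
[[-0.     0.332  0.943]
 [-0.002  0.943 -0.332]
 [-1.    -0.002  0.   ]]
```

{"method": "jog_arm", "body": {"increments": [[-0.17, 0, 0, 0, -0.17, 0.15, 0.2], [-0.3236, 0, 0, 0, -0.34, 0.3, 0.4], [-0.3236, 0, 0, 0, -0.863, 0.755, 0.45], [-0.3236, 0, 0, 0, -0.863, 0.755, 0.45], [-0.3236, 0, 0, 0, -0.863, 0.755, 0.45], [-0.3236, 0, 0, 0, -0.863, 0.755, 0.45], [-0.3236, 0, 0, 0, -0.863, 0.755, 0.45], [-0.3236, 0, 0, 0, -0.863, 0.755, 0.45]], "grip_force": 20}}

```text
t: 1.1
tool_pos: [343.2, 294.5, 214.6]
ee_rot: [-0.0, 0.707, 0.0, 0.707]
contact_force: [0.7, 0.6, 0.6]
gripper_width: 50.7
```

{"method": "jog_arm", "body": {"increments": [[0, 0, 0, 0, -0.9, 0.698, 0.45], [0, 0, 0, 0, -0.9, 0.698, 0.45], [0, 0, 0, 0, -0.9, 0.698, 0.45], [0, 0, 0, 0, -0.9, 0.698, 0.45], [0, 0, 0, 0, -0.9, 0.698, 0.45], [0, 0, 0, 0, -0.9, 0.698, 0.45], [0, 0, 0, 0, -0.9, 0.698, 0.45]]}}

```text
t: 1.98
tool_pos: [554.1, 23.0, 213.9]
ee_rot: [0.0, 0.707, -0.001, 0.707]
contact_force: [-0.4, 0.1, -0.3]
gripper_width: 50.9
```

{"method": "jog_arm", "body": {"increments": [[0, 0, 0, 0, -0.8417, 0, 0.45], [0, 0, 0, 0, -0.8417, 0, 0.45], [0, 0, 0, 0, -0.8417, 0, 0.45], [0, 0, 0, 0, -0.8417, 0, 0.45], [0, 0, 0, 0.1, -0.8417, 0, 0.45], [0, 0, 0, 0.22, -0.8417, 0, 0.45], [0, 0, 0, 0.22, -0.8417, 0, 0.45]]}}

```text
t: 2.85
tool_pos: [551.8, -225.3, 145.8]
ee_rot: [-0.0, 0.709, 0.002, 0.705]
contact_force: [0.6, -0.0, 1.1]
gripper_width: 50.9
```

```bash
python3 - <<'E'
from h import *
p,d=snapshot("scene"); save("s1",p); np.save("s1.npy",d)
cv2.imwrite("pics/s1c.png",cv2.resize(cv2.cvtColor(p,4)[180:370,220:410],None,fx=3.1,fy=3.1,interpolation=2))
s=get_state(); print(s["t"],s["tool_pos"],proj("scene",s["tool_pos"]),s["contact_force"])
E
```

```text
2.9 [ 553.06590825 -226.33735905  147.81584362] [292.40614441 303.31120477] [-0.23858934  0.28831874  0.23101843]
```

View pics/s1c.png

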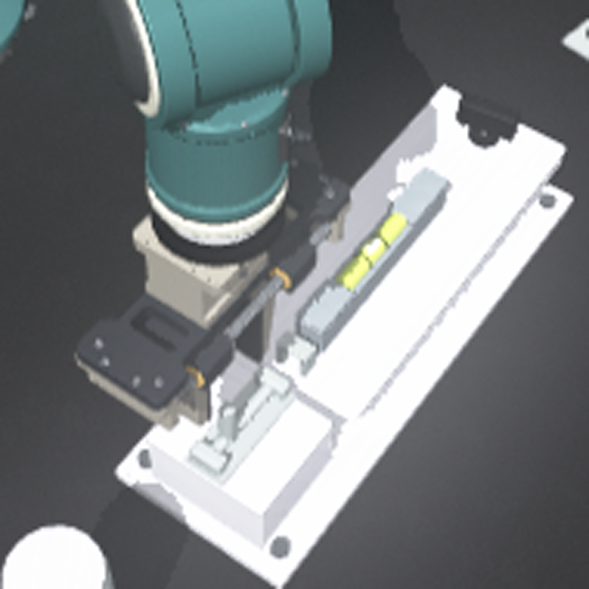

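The picture shows the fingers above and on either side of the stud (crop pixel about 232,400). I'll descend about 50 mm, then close.

{"method": "jog_arm", "body": {"increments": [[0, 0, 0, 0.08, -0.003, 0, 0.45], [0, 0, 0, 0.165, -0.003, 0, 0.45], [0, 0, 0, 0.165, -0.003, 0, 0.45], [0, 0, 0, 0.165, -0.003, 0, 0.45]]}}

```text
t: 3.4
tool_pos: [554.4, -229.6, 100.9]
ee_rot: [-0.001, 0.706, 0.0, 0.708]
contact_force: [-0.7, -0.6, -0.3]
gripper_width: 50.8
```

{"method": "jog_arm", "body": {"increments": [[0, 0, 0, 0, 0, 0, 0.7], [0, 0, 0, 0, 0, 0, 1], [0, 0, 0, 0, 0, 0, 1], [0, 0, 0, 0, 0, 0, 1], [0, 0, 0, 0, 0, 0, 1], [0, 0, 0, 0, 0, 0, 1]], "grip_force": 15}}

```text
t: 4.15
tool_pos: [553.2, -227.0, 99.3]
ee_rot: [0.001, 0.707, 0.002, 0.707]
contact_force: [-1.5, 6.0, 4.3]
gripper_width: 11.4
```

{"method": "jog_arm", "body": {"increments": [[0, 0, 0, 0, 0.02, 0, 1], [0, 0, 0, 0, 0.04, 0, 1], [0, 0, 0, 0, 0.06, 0, 1], [0, 0, 0, 0, 0.06, 0, 1]]}}

```text
t: 4.65
tool_pos: [553.1, -211.1, 99.3]
ee_rot: [-0.0, 0.707, 0.0, 0.707]
contact_force: [0.7, -0.4, 2.6]
gripper_width: 11.4
```

{"method": "jog_arm", "body": {"increments": [[0, 0, 0, 0, 0.01, 0, 1], [0, 0, 0, 0, 0.02, 0, 1], [0, 0, 0, 0, 0.02, 0, 1]]}}

```text
t: 5.03
tool_pos: [553.1, -205.6, 99.3]
ee_rot: [0.0, 0.707, 0.0, 0.707]
contact_force: [-0.3, -1.9, 3.7]
gripper_width: 11.3
```

{"method": "jog_arm", "body": {"increments": [[0, 0, 0, 0, 0.007, 0, 1], [0, 0, 0, 0, 0.013, 0, 1], [0, 0, 0, 0, 0.013, 0, 1]]}}

```text
t: 5.4
tool_pos: [553.1, -201.7, 99.2]
ee_rot: [0.0, 0.707, 0.0, 0.707]
contact_force: [-0.8, -1.2, 4.9]
gripper_width: 11.4
```

{"method": "jog_arm", "body": {"increments": [[0, 0, 0, 0, 0.007, 0, 1], [0, 0, 0, 0, 0.013, 0, 1], [0, 0, 0, 0, 0.013, 0, 1]]}}

```text
t: 5.78
tool_pos: [553.1, -197.7, 99.2]
ee_rot: [-0.0, 0.707, 0.0, 0.707]
contact_force: [-1.2, -2.1, 5.3]
gripper_width: 11.5
```

{"method": "jog_arm", "body": {"increments": [[0, 0, 0, 0, 0.005, 0, 1], [0, 0, 0, 0, 0.01, 0, 1], [0, 0, 0, 0, 0.01, 0, 1]]}}

```text
t: 6.15
tool_pos: [553.1, -194.7, 99.2]
ee_rot: [0.0, 0.707, 0.0, 0.707]
contact_force: [-0.6, -1.9, 5.2]
gripper_width: 11.7
```

{"method": "jog_arm", "body": {"increments": [[0, 0, 0, 0, 0.005, 0, 1], [0, 0, 0, 0, 0.01, 0, 1], [0, 0, 0, 0, 0.01, 0, 1]]}}

```text
t: 6.52
tool_pos: [553.1, -191.8, 99.2]
ee_rot: [0.0, 0.707, 0.0, 0.707]
contact_force: [-0.3, -2.8, 5.4]
gripper_width: 11.0
```

{"method": "jog_arm", "body": {"increments": [[0, 0, 0, 0, 0.005, 0, 1], [0, 0, 0, 0, 0.005, 0, 1], [0, 0, 0, 0, 0.005, 0, 1]]}}

```text
t: 6.9
tool_pos: [553.0, -191.7, 99.2]
ee_rot: [-0.0, 0.707, -0.001, 0.707]
contact_force: [0.1, -5.6, 4.3]
gripper_width: 11.1
```

{"method": "jog_arm", "body": {"increments": [[0, 0, 0, 0, 0.007, 0, 1], [0, 0, 0, 0, 0.007, 0, 1], [0, 0, 0, 0, 0.007, 0, 1]]}}

```text
t: 7.28
tool_pos: [553.0, -191.6, 99.2]
ee_rot: [-0.001, 0.707, -0.002, 0.708]
contact_force: [-0.0, -9.3, 2.3]
gripper_width: 11.2
```

The bolt is home: 3.6 mm of further command moved nothing and the force rose to 9 N. I'll release, rise and measure the bubble.

{"method": "jog_arm", "body": {"increments": [[0, 0, 0, 0, 0, 0, 0.68], [0, 0, 0, 0, 0, 0, 0.68], [0, 0, 0, 0, -0.006, 0, 0.68], [0, 0, 0, -0.15, -0.006, 0, 0.68], [0, 0, 0, -0.27, -0.006, 0, 0.68], [0, 0, 0, -0.27, 0.2, 0, 0.6], [0, 0, 0, -0.27, 0.4, 0, 0.5], [0, 0, 0, -0.27, 0.6, 0, 0.5], [0, 0, 0, -0.27, 0.8, 0, 0.5], [0, 0, 0, -0.27, 1, 0, 0.5], [0, 0, 0, -0.27, 1, 0, 0.5]]}}

```text
t: 8.65
tool_pos: [551.9, 118.4, 179.7]
ee_rot: [-0.003, 0.707, 0.004, 0.707]
contact_force: [-0.1, -0.6, -1.4]
gripper_width: 46.3
```

```bash
cat >> h.py <<'E'
def bubble(p,n="scene",ax=(0,1,0),z=104):
    # project pixels along the vial: yellow run vs white gap (stand y in mm)
    hsv=cv2.cvtColor(p,cv2.COLOR_RGB2HSV); 
    L=np.arange(-90,-10,0.5); prof=[]
    x0=553 if n=="scene" else 551.5
    acc=[]
    for y in L:
        px=np.array([proj(n,(x0+dx,y,z)) for dx in (-2,-1,0,1,2)],np.float32)
        s=cv2.remap(hsv[:,:,1],px[:,:1].copy(),px[:,1:].copy(),cv2.INTER_LINEAR).mean()
        v=cv2.remap(hsv[:,:,2],px[:,:1].copy(),px[:,1:].copy(),cv2.INTER_LINEAR).mean()
        acc.append((y,s,v))
    return np.array(acc)
E
python3 - <<'E'
from h import *
for i in range(1):
    p,d=snapshot("scene"); save("s2",p)
a=bubble(p); print(a[::3].round(0).astype(int).tolist())
cv2.imwrite("pics/s2c.png",np.vstack([cv2.resize(cv2.cvtColor(p,4)[230:300,310:375],None,fx=8,fy=8,interpolation=2)]))
p,d=snapshot("top"); save("t2",p)
s=get_state(); print(s["t"],s["tool_pos"],s["contact_force"])
E
```

```text
[[-90, 26, 199], [-88, 54, 202], [-87, 90, 220], [-86, 106, 238], [-84, 105, 248], [-82, 102, 251], [-81, 101, 252], [-80, 101, 252], [-78, 101, 252], [-76, 101, 252], [-75, 101, 252], [-74, 101, 252], [-72, 101, 252], [-70, 101, 252], [-69, 101, 252], [-68, 101, 252], [-66, 101, 252], [-64, 101, 252], [-63, 102, 252], [-62, 102, 249], [-60, 103, 234], [-58, 98, 209], [-57, 98, 211], [-56, 101, 237], [-54, 77, 250], [-52, 39, 254], [-51, 21, 254], [-50, 16, 254], [-48, 11, 255], [-46, 13, 255], [-45, 11, 255], [-44, 12, 255], [-42, 16, 254], [-40, 16, 253], [-39, 32, 247], [-38, 56, 219], [-36, 77, 191], [-34, 96, 202], [-33, 104, 231], [-32, 104, 248], [-30, 102, 252], [-28, 102, 252], [-27, 102, 252], [-26, 102, 252], [-24, 102, 252], [-22, 102, 252], [-21, 102, 252], [-20, 102, 252], [-18, 102, 252], [-16, 102, 252], [-15, 101, 252], [-14, 102, 252], [-12, 102, 252], [-10, 95, 249]]
8.75 [552.57065945 112.15159788 179.79161481] [ 0.06237249 -0.35507206 -0.57216419]
```

View pics/s2c.png

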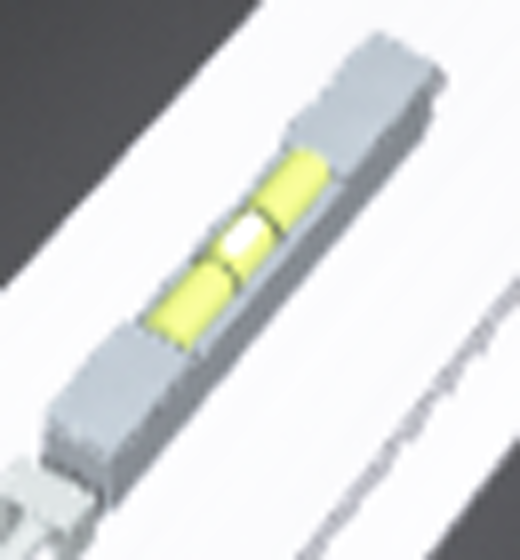

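The ring marks lie at y of about −58 and −36.5, so the middle is −47. The bubble centre is at −45.6, or +1.3 mm with the shelf released. That calls for about 0.96 rad clockwise, so I'll grip the wing.

{"method": "jog_arm", "body": {"increments": [[-0.117, 0, 0, 0, 0.025, 0, 0.5], [-0.117, 0, 0, 0.15, 0.025, 0, 0.5], [-0.117, 0, 0, 0.25, 0.025, 0, 0.5], [-0.117, 0, 0, 0.25, 0.025, 0, 0.5]]}}

```text
t: 9.25
tool_pos: [551.4, 116.6, 103.2]
ee_rot: [-0.043, 0.708, 0.042, 0.704]
contact_force: [0.8, -0.3, 0.5]
gripper_width: 46.3
```

```bash
python3 - <<'E'
from h import *
p,d=snapshot("scene"); save("s3",p); 
cv2.imwrite("pics/s3c.png",cv2.resize(cv2.cvtColor(p,4)[180:250,330:420],None,fx=6,fy=6,interpolation=2))
s=get_state(); print(s["t"],s["tool_pos"],s["contact_force"],s["joint_positions"].round(2),proj("scene",s["tool_pos"]))
a=bubble(p); print(a[60:112:2].round(0).astype(int).tolist())
E
```

```text
9.3 [552.82187171 117.19194747 104.79981649] [ 0.8958697  -0.48236377 -0.15904605] [-0.46  0.47  0.24  1.91 -0.15  0.78  1.56] [376.1182177  217.32277992]
[[-60, 103, 234], [-59, 101, 217], [-58, 97, 204], [-57, 98, 211], [-56, 101, 228], [-55, 96, 243], [-54, 77, 250], [-53, 51, 253], [-52, 31, 254], [-51, 20, 254], [-50, 17, 254], [-49, 14, 255], [-48, 11, 255], [-47, 12, 255], [-46, 13, 255], [-45, 11, 255], [-44, 10, 255], [-43, 14, 254], [-42, 16, 254], [-41, 16, 254], [-40, 19, 253], [-39, 32, 247], [-38, 48, 232], [-37, 63, 208], [-36, 78, 191], [-35, 91, 194]]
```

View pics/s3c.png

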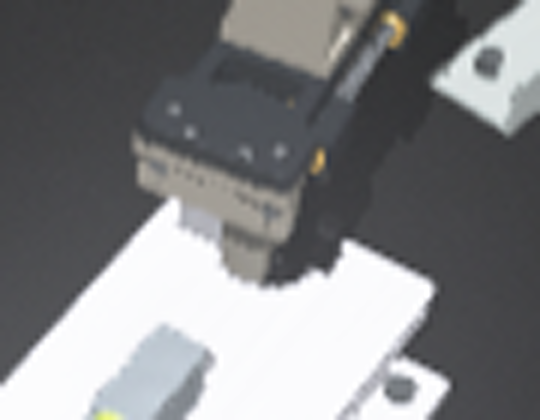

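The near finger sits on the level's side of the black wing at crop (250,255), clear of the shelf, so the fingers straddle the wing. I'll lower and close.

{"method": "jog_arm", "body": {"increments": [[0, 0, 0, 0.05, 0.003, 0, 0.5], [0, 0, 0, 0.06, 0.003, 0, 0.5], [0, 0, 0, 0.06, 0.003, 0, 0.5]], "grip_force": 30}}

```text
t: 9.68
tool_pos: [553.0, 120.0, 87.3]
ee_rot: [-0.043, 0.706, 0.043, 0.706]
contact_force: [1.2, -0.2, -0.2]
gripper_width: 45.8
```

{"method": "jog_arm", "body": {"increments": [[0, 0, 0, 0, 0, 0, 1], [0, 0, 0, 0, 0, 0, 1], [0, 0, 0, 0, 0, 0, 1], [0, 0, 0, 0, 0, 0, 1], [0, 0, 0, 0, 0, 0, 1]]}}

```text
t: 10.3
tool_pos: [552.8, 123.2, 87.5]
ee_rot: [-0.043, 0.705, 0.045, 0.706]
contact_force: [-1.4, 6.0, -0.2]
gripper_width: 14.2
```

```bash
python3 - <<'E'
from h import *
s=get_state(); print(s["t"],s["tool_pos"],s["contact_force"],s["torque"],s["gripper_width"],R.from_quat(s["ee_rot"]).as_matrix()[:,1])
E
```

```text
10.3 [552.82181908 123.22007114  87.50308928] [-1.43977448  6.04058838 -0.20645833] [1.13113933 0.15404956 0.06017219] 14.192511057820248 [-0.12489288  0.99216519  0.00316447]
```

{"method": "jog_arm", "body": {"increments": [[0, 0, 0, 0, 0.01, 0, 1], [0.15, 0, 0, 0, 0.01, 0, 1], [0.3, 0, 0, 0, 0.01, 0, 1], [0.45, 0, 0, 0, 0.01, 0, 1], [0.6, 0, 0, 0, 0.01, 0, 1], [0.75, 0, 0, 0, 0.01, 0, 1], [0.9, 0, 0, 0, 0.01, 0, 1], [0.92, 0, 0, 0, 0.01, 0, 1], [0.92, 0, 0, 0, 0.01, 0, 1], [0.92, 0, 0, 0, 0.01, 0, 1]]}}

```text
t: 11.55
tool_pos: [553.4, 123.9, 88.8]
ee_rot: [0.289, 0.645, -0.288, 0.646]
contact_force: [-2.8, 2.1, 11.2]
gripper_width: 14.1
```

```bash
python3 - <<'E'
from h import *
s=get_state(); print(s["t"],s["tool_pos"],s["contact_force"],s["torque"],s["gripper_width"],R.from_quat(s["ee_rot"]).as_matrix()[:,1])
E
```

```text
11.55 [553.40212748 123.87362989  88.78763991] [-2.8150474   2.14990541 11.24070409] [0.29777142 0.55148868 0.03295985] 14.070945581045672 [0.74490052 0.66717082 0.00251021]
```

{"method": "jog_arm", "body": {"increments": [[0, 0, 0, 0, 0, 0, 0.55], [0, 0, 0, 0, 0, 0, 0.55], [0, 0, 0, 0, 0, 0, 0.55], [0, 0, 0, -0.2, 0, 0, 0.55], [0, 0, 0, -0.2, 0, 0, 0.8], [-0.2, 0, 0, -0.2, -0.08, 0.09, 1], [-0.4, 0, 0, -0.2, -0.16, 0.18, 1], [-0.6, 0, 0, -0.2, -0.245, 0.271, 1], [-0.803, 0, 0, -0.2, -0.245, 0.271, 1], [-0.803, 0, 0, -0.2, -0.245, 0.271, 1], [-0.803, 0, 0, -0.2, -0.245, 0.271, 1]]}}

```text
t: 12.92
tool_pos: [551.0, 12.8, 146.0]
ee_rot: [0.001, 0.708, -0.001, 0.706]
contact_force: [0.1, -0.0, 0.5]
gripper_width: 0.4
```

{"method": "jog_arm", "body": {"increments": [[0, 0, 0, 0.05, 0, 0, 1], [0, 0, 0, 0.08, 0, 0, 1], [0, 0, 0, 0.105, 0, 0, 1], [0, 0, 0, 0.105, 0, 0, 1]]}}

```text
t: 13.42
tool_pos: [551.4, 13.4, 114.7]
ee_rot: [-0.0, 0.708, -0.0, 0.707]
contact_force: [-1.1, -0.3, 1.2]
gripper_width: 0.4
```

```bash
python3 - <<'E'
from h import *
p,d=snapshot("scene"); save("s4",p); 
cv2.imwrite("pics/s4c.png",cv2.resize(cv2.cvtColor(p,4)[200:300,310:410],None,fx=6,fy=6,interpolation=2))
s=get_state(); print(s["t"],s["tool_pos"],s["contact_force"],s["gripper_width"],proj("scene",s["tool_pos"]))
a=bubble(p); print(a[56:150:2].round(0).astype(int).tolist())
E
```

```text
13.475 [551.83378281  13.37926539 115.2135866 ] [ 0.24197973 -0.17945379  0.23875528] 0.08452349286620371 [353.945461   240.10729877]
[[-62, 95, 253], [-61, 97, 249], [-60, 99, 239], [-59, 98, 221], [-58, 93, 204], [-57, 93, 207], [-56, 97, 225], [-55, 99, 243], [-54, 96, 251], [-53, 94, 253], [-52, 94, 254], [-51, 93, 254], [-50, 93, 254], [-49, 94, 254], [-48, 93, 254], [-47, 87, 254], [-46, 74, 254], [-45, 56, 254], [-44, 38, 255], [-43, 28, 255], [-42, 21, 255], [-41, 16, 255], [-40, 15, 255], [-39, 17, 254], [-38, 16, 254], [-37, 14, 252], [-36, 14, 249], [-35, 16, 247], [-34, 22, 247], [-33, 30, 251], [-32, 38, 253], [-31, 46, 253], [-30, 58, 253], [-29, 71, 253], [-28, 82, 253], [-27, 90, 254], [-26, 93, 254], [-25, 94, 254], [-24, 95, 254], [-23, 95, 254], [-22, 95, 254], [-21, 95, 254], [-20, 95, 254], [-19, 95, 254], [-18, 95, 254], [-17, 95, 254], [-16, 95, 254]]
```

View pics/s4c.png

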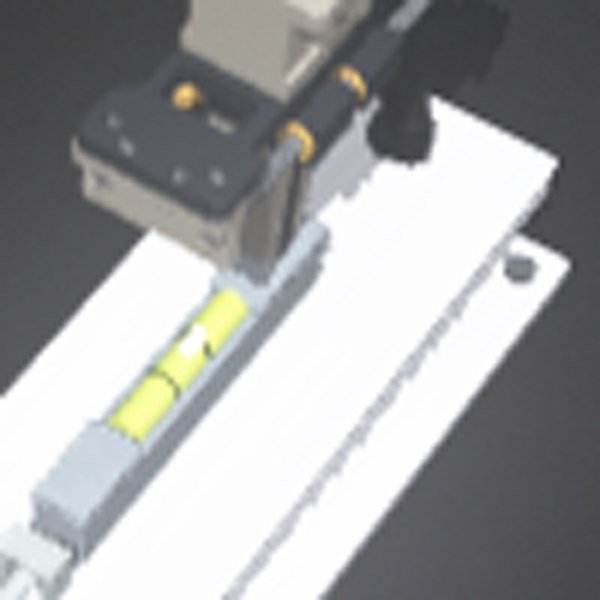

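The fingers hover over the level's +y end face (crop about 260,265). The bubble is at −37.5 with the shelf released, as expected. Now I'll press.

{"method": "jog_arm", "body": {"increments": [[0, 0, 0, 0.01, 0, 0, 1], [0, 0, 0, 0.02, 0, 0, 1], [0, 0, 0, 0.03, 0, 0, 1], [0, 0, 0, 0.03, 0, 0, 1]]}}

```text
t: 13.98
tool_pos: [552.3, 13.7, 106.9]
ee_rot: [0.0, 0.707, 0.0, 0.707]
contact_force: [-0.4, 0.6, 3.7]
gripper_width: 0.4
```

{"method": "jog_arm", "body": {"increments": [[0, 0, 0, 0.007, 0, 0, 1], [0, 0, 0, 0.014, 0, 0, 1], [0, 0, 0, 0.014, 0, 0, 1], [0, 0, 0, 0.014, 0, 0, 1]]}}

```text
t: 14.48
tool_pos: [552.8, 14.0, 105.2]
ee_rot: [0.001, 0.706, 0.001, 0.708]
contact_force: [-6.1, 2.0, 22.7]
gripper_width: 0.3
```

{"method": "jog_arm", "body": {"increments": [[0, 0, 0, -0.003, 0, 0, 1], [0, 0, 0, -0.006, 0, 0, 1], [0, 0, 0, -0.006, 0, 0, 1], [0, 0, 0, -0.006, 0, 0, 1]]}}

```text
t: 14.98
tool_pos: [552.5, 13.9, 105.8]
ee_rot: [0.0, 0.707, 0.001, 0.708]
contact_force: [-4.1, 1.5, 13.1]
gripper_width: 0.6
```

{"method": "jog_arm", "body": {"increments": [[0, 0, 0, 0, 0, 0, 1], [0, 0, 0, 0, 0, 0, 1], [0, 0, 0, 0, 0, 0, 1], [0, 0, 0, 0, 0, 0, 1], [0, 0, 0, 0, 0, 0, 1], [0, 0, 0, 0, 0, 0, 1], [0, 0, 0, 0, 0, 0, 1], [0, 0, 0, 0, 0, 0, 1], [0, 0, 0, 0, 0, 0, 1], [0, 0, 0, 0, 0, 0, 1], [0, 0, 0, 0, 0, 0, 1], [0, 0, 0, 0, 0, 0, 1]]}}

```text
t: 16.48
tool_pos: [552.5, 13.9, 105.8]
ee_rot: [0.0, 0.707, 0.001, 0.708]
contact_force: [-3.4, 1.3, 13.4]
gripper_width: 0.4
```

{"method": "jog_arm", "body": {"increments": [[0, 0, 0, 0, 0, 0, 1], [0, 0, 0, 0, 0, 0, 1], [0, 0, 0, 0, 0, 0, 1], [0, 0, 0, 0, 0, 0, 1], [0, 0, 0, 0, 0, 0, 1], [0, 0, 0, 0, 0, 0, 1]]}}

```text
t: 17.23
tool_pos: [552.5, 13.9, 105.9]
ee_rot: [0.0, 0.707, 0.001, 0.708]
contact_force: [-3.2, 2.2, 13.3]
gripper_width: 0.3
```

```bash
cat >> h.py <<'E'
def cross(y,f,lv):
    i=np.nonzero((f[:-1]-lv)*(f[1:]-lv)<0)[0]; return [float(round(y[k]+(lv-f[k])/(f[k+1]-f[k])*(y[k+1]-y[k]),2)) for k in i]
E
python3 - <<'E'
from h import *
p,d=snapshot("scene"); save("s5",p); 
cv2.imwrite("pics/s5c.png",cv2.resize(cv2.cvtColor(p,4)[230:300,310:375],None,fx=8,fy=8,interpolation=2))
s=get_state(); print(s["t"],s["tool_pos"],s["contact_force"])
for z in (102,104):
  a=bubble(p,z=z); a=a[(a[:,0]>-70)&(a[:,0]<-22)]; print(z,"bubble",cross(a[:,0],a[:,1],57),"dark",cross(a[:,0],a[:,2],235))
print(a[16:90:2].round(0).astype(int).tolist())
E
```

```text
17.275 [552.52779422  13.87918954 105.85693656] [-3.62926151  1.58351452 13.72569729]
102 bubble [-56.17, -41.3] dark [-58.82, -36.81, -32.64]
104 bubble [-57.78, -42.13] dark [-60.17, -56.77, -38.09, -33.85]
[[-62, 98, 248], [-60, 100, 239], [-60, 95, 227], [-58, 76, 220], [-58, 50, 226], [-56, 26, 239], [-56, 14, 249], [-54, 9, 253], [-54, 8, 254], [-52, 9, 255], [-52, 10, 255], [-50, 11, 255], [-50, 11, 255], [-48, 9, 255], [-48, 9, 255], [-46, 10, 255], [-46, 14, 255], [-44, 19, 255], [-44, 31, 254], [-42, 49, 253], [-42, 70, 253], [-40, 84, 252], [-40, 95, 250], [-38, 101, 241], [-38, 99, 223], [-36, 96, 207], [-36, 97, 207], [-34, 102, 223], [-34, 104, 240], [-32, 102, 249], [-32, 99, 252], [-30, 97, 253], [-30, 96, 253], [-28, 96, 253], [-28, 97, 253], [-26, 97, 253], [-26, 97, 253]]
```

View pics/s5c.png

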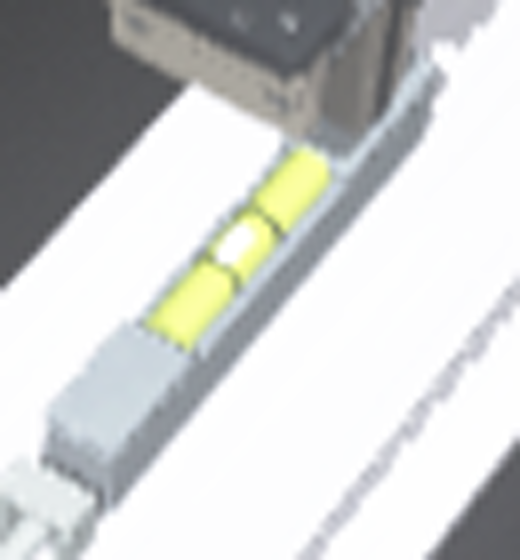

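Seated, the bubble stands toward the bolt by about 3 mm in this oblique view (bubble −50, ring middle −47). The top camera has little parallax along y, so I'll cross-check there.

```bash
python3 - <<'E'
from h import *
ld=lambda f: cv2.cvtColor(cv2.imread(f),4)
p,d=snapshot("top"); save("t5",p)
for nm,q in (("top0",ld("pics/top0.png")),("t5",p)):
  a=bubble(q,"top"); a=a[(a[:,0]>-85)&(a[:,0]<-15)]
  print(nm,"sat",cross(a[:,0],a[:,1],110)); print(a[::3].round(0).astype(int).tolist())
q=ld("pics/scene0.png"); a=bubble(q); print("scene0",cross(a[:,0],a[:,1],57),cross(a[:,0],a[:,2],235))
cv2.imwrite("pics/t5c.png",np.vstack([cv2.resize(cv2.cvtColor(x,4)[195:235,280:360],None,fx=7,fy=7,interpolation=2) for x in (ld("pics/top0.png"),p)]))
E
```

```text
top0 sat [-60.27, -42.88]
[[-84, 185, 235], [-83, 181, 235], [-82, 180, 234], [-80, 184, 233], [-78, 185, 232], [-77, 182, 233], [-76, 180, 233], [-74, 178, 234], [-72, 180, 234], [-71, 182, 234], [-70, 183, 232], [-68, 182, 228], [-66, 177, 219], [-65, 170, 208], [-64, 161, 194], [-62, 139, 198], [-60, 114, 205], [-59, 86, 221], [-58, 58, 234], [-56, 40, 238], [-54, 28, 239], [-53, 22, 238], [-52, 22, 238], [-50, 23, 238], [-48, 30, 236], [-47, 40, 235], [-46, 61, 230], [-44, 85, 221], [-42, 119, 202], [-41, 146, 197], [-40, 171, 201], [-38, 177, 214], [-36, 180, 228], [-35, 180, 232], [-34, 181, 234], [-32, 183, 234], [-30, 184, 234], [-29, 182, 234], [-28, 182, 234], [-26, 181, 233], [-24, 181, 233], [-23, 182, 233], [-22, 184, 233], [-20, 184, 233], [-18, 182, 232], [-17, 166, 229], [-16, 142, 226]]
t5 sat [-19.61, -16.1]
[[-84, 35, 95], [-83, 29, 91], [-82, 25, 88], [-80, 29, 87], [-78, 30, 88], [-77, 30, 87], [-76, 33, 86], [-74, 35, 86], [-72, 36, 86], [-71, 37, 87], [-70, 38, 88], [-68, 39, 88], [-66, 38, 86], [-65, 37, 83], [-64, 36, 79], [-62, 29, 79], [-60, 20, 80], [-59, 21, 82], [-58, 21, 84], [-56, 19, 86], [-54, 20, 87], [-53, 25, 89], [-52, 25, 88], [-50, 23, 86], [-48, 24, 86], [-47, 25, 85], [-46, 23, 87], [-44, 22, 86], [-42, 23, 83], [-41, 23, 83], [-40, 24, 84], [-38, 22, 84], [-36, 20, 84], [-35, 15, 83], [-34, 16, 83], [-32, 31, 87], [-30, 46, 92], [-29, 63, 97], [-28, 78, 103], [-26, 92, 109], [-24, 101, 111], [-23, 108, 113], [-22, 107, 119], [-20, 109, 123], [-18, 114, 124], [-17, 113, 127], [-16, 108, 130]]
scene0 [-88.39, -54.04, -39.44] [-85.76, -60.08, -55.61, -38.51, -32.78]
```

View pics/t5c.png

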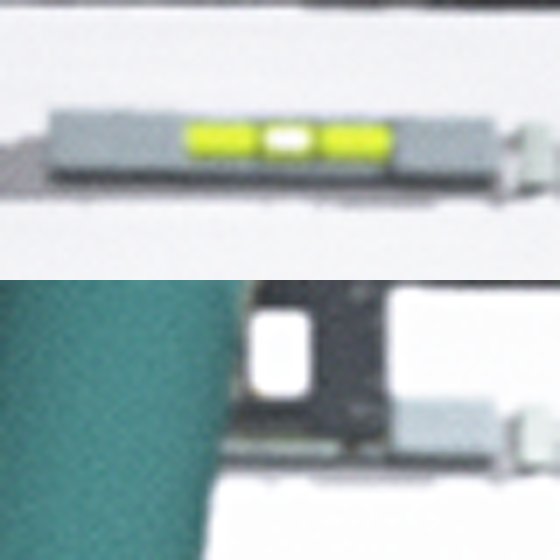

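The top view is occluded while pressing. The first top picture agrees with the scene camera within about 0.3 mm, so the scene reading stands. I'll wait to be sure the bubble has settled, then re-measure by numbers.

{"method": "jog_arm", "body": {"increments": [[0, 0, 0, 0, 0, 0, 1], [0, 0, 0, 0, 0, 0, 1], [0, 0, 0, 0, 0, 0, 1], [0, 0, 0, 0, 0, 0, 1], [0, 0, 0, 0, 0, 0, 1], [0, 0, 0, 0, 0, 0, 1], [0, 0, 0, 0, 0, 0, 1], [0, 0, 0, 0, 0, 0, 1]]}}

```text
t: 18.32
tool_pos: [552.5, 13.9, 105.9]
ee_rot: [0.0, 0.707, 0.001, 0.708]
contact_force: [-3.7, 1.5, 13.7]
gripper_width: 0.7
```

```bash
cat >> h.py <<'E'
def report(k=1):
    for i in range(k):
        p,d=snapshot("scene"); a=bubble(p); a=a[(a[:,0]>-70)&(a[:,0]<-22)]
        b=cross(a[:,0],a[:,1],57); print("bubble",b,np.mean(b).round(2),"dark",cross(a[:,0],a[:,2],235))
    s=get_state(); print(s["t"],s["tool_pos"].round(1),s["contact_force"].round(1)); return p
E
python3 - <<'E'
from h import *
p=report(2); save("s6",p)
E
```

```text
bubble [-57.78, -42.13] -49.96 dark [-60.19, -56.74, -38.09, -33.85]
bubble [-57.76, -42.12] -49.94 dark [-60.17, -56.8, -38.08, -33.86]
18.425 [552.5  13.8 105.9] [-3.3  1.6 13.3]
```

Settled at −49.95 against the ring middle of −46.95, so about 2.8 mm short of the foot. I'll regrip the wing and turn about 0.33 rad more.

{"method": "jog_arm", "body": {"increments": [[0, 0, 0, -0.08, 0, 0, 1], [0, 0, 0, -0.15, 0, 0, 0.8], [0.17, 0, 0, -0.15, 0.1, 0, 0.55], [0.34, 0, 0, -0.15, 0.25, 0, 0.55], [0.51, 0, 0, -0.15, 0.365, 0.002, 0.55], [0.68, 0, 0, -0.15, 0.365, 0.002, 0.55], [0.803, 0, 0, -0.15, 0.365, 0.002, 0.55], [0.803, 0, 0, -0.15, 0.365, 0.002, 0.55], [0.803, 0, 0, -0.05, 0.365, 0.002, 0.55], [0.803, 0, 0, 0.052, 0.365, 0.002, 0.55], [0.803, 0, 0, 0.052, 0.365, 0.002, 0.55], [0.803, 0, 0, 0.052, 0.365, 0.002, 0.55]]}}

```text
t: 19.92
tool_pos: [553.3, 122.6, 89.5]
ee_rot: [0.289, 0.645, -0.288, 0.646]
contact_force: [-0.3, -0.4, -0.0]
gripper_width: 41.0
```

{"method": "jog_arm", "body": {"increments": [[0, 0, 0, 0, 0, 0, 1], [0, 0, 0, 0, 0, 0, 1], [0, 0, 0, 0, 0, 0, 1], [0, 0, 0, 0, 0, 0, 1], [0, 0, 0, 0, 0, 0, 1]]}}

```text
t: 20.55
tool_pos: [553.2, 123.3, 89.0]
ee_rot: [0.289, 0.645, -0.288, 0.646]
contact_force: [1.7, 1.8, 2.3]
gripper_width: 13.9
```

```bash
python3 - <<'E'
from h import *
s=get_state(); print(s["t"],s["tool_pos"],s["contact_force"],s["torque"],s["gripper_width"],R.from_quat(s["ee_rot"]).as_matrix()[:,1])
E
```

```text
20.55 [553.18594676 123.34880529  89.00186846] [1.72002475 1.76135622 2.33632968] [ 0.34881248 -0.32441589  0.04536064] 13.9463863615314 [0.74495574 0.66711237 0.00142542]
```

{"method": "jog_arm", "body": {"increments": [[0.1, 0, 0, 0, 0, 0, 1], [0.2, 0, 0, -0.002, 0, 0, 1], [0.315, 0, 0, -0.003, 0, 0, 1], [0.315, 0, 0, -0.003, 0, 0, 1], [0.315, 0, 0, -0.003, 0, 0, 1]]}}

```text
t: 21.18
tool_pos: [553.2, 123.3, 89.8]
ee_rot: [0.391, 0.59, -0.39, 0.59]
contact_force: [2.1, 1.2, 1.7]
gripper_width: 13.6
```

```bash
python3 - <<'E'
from h import *
s=get_state(); print(s["t"],s["tool_pos"],s["contact_force"],s["joint_positions"].round(2),s["gripper_width"],R.from_quat(s["ee_rot"]).as_matrix()[:,1])
E
```

```text
21.175 [553.15738201 123.30433779  89.81260041] [2.13899512 1.22150364 1.6593063 ] [-0.71  0.53  0.56  1.93 -0.39  0.78  0.47] 13.638825512699917 [0.92026933 0.39128302 0.00139797]
```

{"method": "jog_arm", "body": {"increments": [[0, 0, 0, 0, 0, 0, 0.55], [0, 0, 0, 0, 0, 0, 0.55], [0, 0, 0, 0, 0, 0, 0.55], [0, 0, 0, -0.2, 0, 0, 0.55], [0, 0, 0, -0.2, 0, 0, 0.8], [-0.178, 0, 0, -0.2, -0.05, 0.1, 1], [-0.356, 0, 0, -0.2, -0.1, 0.2, 1], [-0.534, 0, 0, -0.2, -0.144, 0.335, 1], [-0.712, 0, 0, -0.2, -0.144, 0.335, 1], [-0.89, 0, 0, -0.2, -0.144, 0.335, 1], [-0.89, 0, 0, -0.2, -0.144, 0.335, 1]]}}

```text
t: 22.55
tool_pos: [551.4, 13.1, 148.7]
ee_rot: [0.085, 0.702, -0.085, 0.702]
contact_force: [0.1, -0.1, -0.1]
gripper_width: 0.5
```

{"method": "jog_arm", "body": {"increments": [[-0.12, 0, 0, 0, 0, 0, 1], [-0.226, 0, 0, 0.06, 0, 0, 1], [-0.226, 0, 0, 0.12, 0, 0, 1], [-0.226, 0, 0, 0.12, 0, 0, 1]]}}

```text
t: 23.05
tool_pos: [550.5, 13.4, 111.6]
ee_rot: [0.002, 0.708, -0.002, 0.706]
contact_force: [0.7, -0.2, -0.9]
gripper_width: 0.4
```

{"method": "jog_arm", "body": {"increments": [[0, 0, 0, 0.01, 0, 0.005, 1], [0, 0, 0, 0.02, 0, 0.005, 1], [0, 0, 0, 0.027, 0, 0.005, 1], [0, 0, 0, 0.027, 0, 0.005, 1]]}}

```text
t: 23.55
tool_pos: [554.4, 14.0, 106.8]
ee_rot: [0.001, 0.706, -0.0, 0.708]
contact_force: [-2.2, 0.9, 8.7]
gripper_width: 0.2
```

{"method": "jog_arm", "body": {"increments": [[0, 0, 0, 0.002, 0, 0, 1], [0, 0, 0, 0.002, 0, 0, 1], [0, 0, 0, 0.002, 0, 0, 1], [0, 0, 0, 0.002, 0, 0, 1], [0, 0, 0, 0.002, 0, 0, 1], [0, 0, 0, 0.002, 0, 0, 1], [0, 0, 0, 0.002, 0, 0, 1], [0, 0, 0, 0.002, 0, 0, 1], [0, 0, 0, 0.002, 0, 0, 1], [0, 0, 0, 0.002, 0, 0, 1], [0, 0, 0, 0.002, 0, 0, 1], [0, 0, 0, 0.002, 0, 0, 1]]}}

```text
t: 25.05
tool_pos: [554.4, 14.0, 106.6]
ee_rot: [0.001, 0.706, -0.0, 0.708]
contact_force: [-3.1, 0.6, 11.4]
gripper_width: 0.6
```

{"method": "jog_arm", "body": {"increments": [[0, 0, 0, 0, 0, 0, 1], [0, 0, 0, 0, 0, 0, 1], [0, 0, 0, 0, 0, 0, 1], [0, 0, 0, 0, 0, 0, 1], [0, 0, 0, 0, 0, 0, 1], [0, 0, 0, 0, 0, 0, 1], [0, 0, 0, 0, 0, 0, 1], [0, 0, 0, 0, 0, 0, 1], [0, 0, 0, 0, 0, 0, 1], [0, 0, 0, 0, 0, 0, 1]]}}

```text
t: 26.3
tool_pos: [554.4, 14.0, 106.6]
ee_rot: [0.001, 0.706, -0.0, 0.708]
contact_force: [-1.9, 1.3, 11.1]
gripper_width: 0.5
```

```bash
python3 - <<'E'
from h import *
p=report(2); save("s7",p)
c=cv2.cvtColor(p,4)
cv2.imwrite("pics/s7c.png",np.hstack([cv2.resize(c[240:290,315:365],(400,400),interpolation=2),cv2.resize(c[195:335,270:410],(400,400),interpolation=2)]))
a=bubble(p); print(a[(a[:,0]>-63)&(a[:,0]<-32)][::2].round(0).astype(int).tolist())
E
```

```text
bubble [-54.07, -38.84] -46.46 dark [-59.57, -56.18, -38.12, -33.12]
bubble [-54.08, -38.84] -46.46 dark [-59.52, -56.18, -38.12, -33.09]
26.4 [554.4  14.  106.6] [-3.   2.  10.6]
[[-62, 96, 253], [-62, 97, 251], [-60, 99, 246], [-60, 101, 235], [-58, 101, 224], [-58, 101, 222], [-56, 99, 231], [-56, 91, 243], [-54, 69, 250], [-54, 41, 253], [-52, 21, 255], [-52, 13, 255], [-50, 13, 255], [-50, 13, 255], [-48, 10, 255], [-48, 10, 255], [-46, 11, 255], [-46, 10, 255], [-44, 9, 255], [-44, 11, 255], [-42, 16, 255], [-42, 23, 254], [-40, 31, 253], [-40, 44, 251], [-38, 64, 241], [-38, 80, 222], [-36, 88, 204], [-36, 95, 200], [-34, 101, 212], [-34, 103, 229], [-32, 102, 242]]
```

View pics/s7c.png

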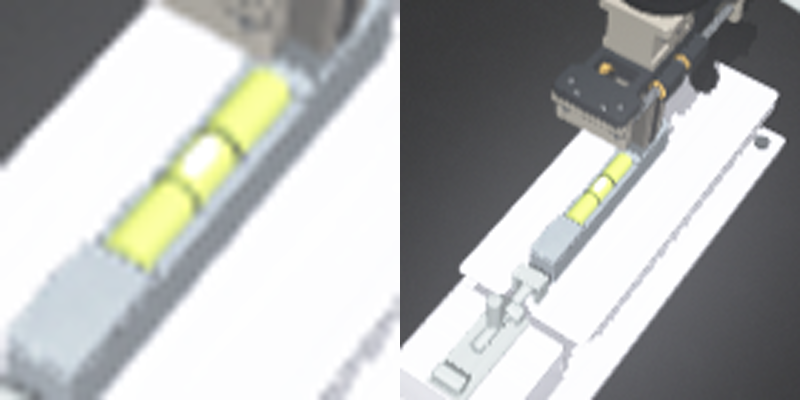

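The pictures show the bubble between the two rings, with gaps of 3.8 mm on the bolt side and 3.2 mm on the foot side. That is about +0.3 mm off centre. The stud is at its forward stop with the bolt in the staple, and the press holds at about 11 N, so I'll hand in.

```bash
python3 -c "
from workcell import *
print(finish_job())"
```

```text
the job is handed in; nothing more can be done
None
```

The bolt is home and the shelf is levelled. I handed the job in at about 26 s of the 72 s, with the arm still pressing the level.

- **Bolt:** I gripped the stud and slid it about 35 mm to its stop. Commanding about 3.6 mm further did not move it, and the force rose from about 3 to 9 N. The last picture shows the rod in the keeper.
- **Foot:** I turned it clockwise 0.97 rad, pressed and measured, and found the bubble about 2.8 mm short of centre. I then turned it another 0.33 rad.
- **Last check, pressing at about 11 N:** the bubble had settled 0.3 mm towards the foot from the ring middle and read the same in two frames. The force was steady.

Three things did not fully agree:
- **Total turn:** the tool turned about 1.3 rad, more than the stated 0.4 to 1.1 rad for the level setting. I trusted the measured bubble over that figure.
- **Top camera:** it was occluded while pressing, so the final reading comes from the scene camera only. In the first pictures the two views agreed to about 0.3 mm.
- **Press force:** the first press briefly reached 23 N before I backed it off.

I did not touch the can, driver or bracket, but I did not re-measure their positions at the end.

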